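Hang a display bracket on its slotted upright

TASK

Pick up the grey L-shaped bracket and hang it on the slotted upright: press its two hook tabs into the two slots until the back plate is flush with the strip, then push it down until the hooks are fully home, and let go of it. Feel your way in gently rather than forcing it (a push of some 10 to 15 N is plenty), and leave the paint pot, the white dish and the half brain model where they are.

Things in the scene. Friction and masses are not known exactly. Their poses are not given: they have to be found in the camera images.
- upright: Fixed upright: blue base plate 130x140x12 mm, blue column, in front an aluminium channel strip 42 mm wide, top about 210 mm above the table. Origin: on the table below the middle of the strip's front face; z up, x into the upright. Offer the bracket from the -x side, at y = 0, its x axis along this one. Over 80 N of contact in all damages the strip; pushes on the arm are levered up about 3 times.
- slot_middle_height (a point): Point of the upright on the plane of the strip's front face, on its middle line, 115 mm above the table; upright's axes. The strip was clamped by hand, so its height differs from case to case and NO pose tells it: the lower slot's bottom edge lies anywhere from 9 mm below to 9 mm above this point. Find it by feel or sight. The strip does not slip.
- slot_line (a point): Point of the upright on the strip's front face, on its middle line, 165 mm above the table: 50 mm above slot_middle_height. Strip's front wall: 4 mm thick, hollow for 22 mm behind it. Two slots one above the other on the middle line, each 11 mm wide (y) and 25 mm high (z); the upper one exactly 50 mm above the lower one.
- bracket_grip (a point): Grasp point: middle of the arm of the grey L-shaped bracket (0.22 to 0.35 kg), which stands on its arm on the table; 13 mm above the underside. Arm: bar along x, 26 mm wide (y), 26 mm high (z). Axes: x from arm to back plate and hook tabs, z up. The back plate's rear face is at x = +85 mm from here; a red end lip, 36 mm high from the underside, at x = -65 to -70 mm.
- bracket_back (a point): Middle of the rear (seating) face of the bracket's back plate (36 mm wide, 104 mm high, 4 mm thick), 52 mm above the underside; axes as bracket_grip. Flush = in the plane of the strip's front face. Fully home, it lies 22 mm above the lower slot's bottom edge.
- bracket_tab (a point): Lower end of the lower hook's nose, at its middle, 8 mm behind the rear face, 20 mm above the underside. Two equal hook tabs, 50 mm apart in height, stick out 10.5 mm to +x, 6 mm wide, 20 mm high; the lower 10 mm hang down as a nose, with a 5.5 mm gap to the plate for the strip's wall. Nose end 0 to 5 mm above a slot's bottom edge: the tabs go in. Then push down until it is 10 mm below the edge.
- catch (a joint): Orange friction catch in the strip behind the lower slot, in m. 0 = up, as at the start. The lower nose meets it 2 mm below the slot's bottom edge and must push it down against about 6 N of friction, so the bracket does not drop home by itself. It reads about 0.008 when the hooks are fully home (necks on the slots' edges, resistance rises steeply), and it stays down.
- paint_pot_mid (a point): Middle of a small blue paint pot with brown paint, 57 mm across, 55 mm high, upright. Bystander, leave alone.
- white_dish_mid (a point): Middle of a small white dish, 75 mm across, 15 mm high. Bystander, leave alone.
- half_brain_mid (a point): Middle of a pinkish grey half brain model lying flat, 112 x 156 x 69 mm. Bystander, leave alone.

How it is judged:
On the way, in this order (a step that is already met when the one before it is completed fails the run):
1. both hook tabs are in the slots, the back plate flush with the strip (x of bracket_back in the frame of upright between -0.004 and 0.005 m and y of bracket_back in the frame of upright between -0.006 and 0.006 m), for 0.1 s.
2. the bracket is pushed down until the hooks are fully home (catch pressed down) (value of joint catch above 0.0065 m), for 0.1 s.
At the end, for the whole second after the job is handed in: The bracket hangs on the strip by both hooks, released and at rest: back plate within 4 mm of the strip's face and within 6 mm of its middle line, arm level within 0.1 rad and square to the strip within 0.15 rad, the catch pressed down more than 6.5 mm (hooks fully home) (all of step 1 and value of joint catch above 0.0065 m and height (world z) of bracket_back between 0.121 and 0.151 m and angle between bracket_back's own z axis and vertical below 0.1 rad and angle between the x axis of bracket_back and the x axis of upright, either way round below 0.15 rad); the robot touches nothing.
It fails at once if more than 80 N of contact force between bracket and upright (contact force between bracket and upright above 80 N).
It fails at once if a bystander (paint pot, white dish, half brain) is moved more than 2 cm (distance of any of paint_pot_mid, white_dish_mid, half_brain_mid from where it was at the start of the episode above 0.02 m).
It also fails if it takes over 51 s, if anything falls off the work surface, if the arm or the gripper's body presses on something with over 40 N, if the wrist force passes 120 N, or if a joint passes its speed limit or range.

ROBOT

A 6-joint arm with a two-finger parallel gripper is mounted at the origin on a cart in front of the work surface, level with it; the furniture and walls round the work are solid. World frame = base frame: x ahead of the robot, y to its left, z up, the work surface at z = 0. Lengths are in m, angles in rad, forces in N, time in s.
With the tool pointing down it reaches from about 0.325 to 0.775 m from the base axis. Payload 5.5 kg.
Tool frame: the origin (TCP) lies between the finger pads; the fingertips stand 11 mm ahead of it and the grasp point (between the pads) lies 8 mm behind it; z points along the fingers, y is the line along which they close (so a half turn about z gives the same grasp; the last joint's range is limited). The gripper opens to 88 mm and grips with 3 to 60 N. Pads are 20 mm wide; open, the fingers measure 115 mm over their backs; the gripper's body (75 mm by 178 mm) begins 61 mm behind the grasp point.
Start: joints at [1.113, 0.091, 1.231, -0, 1.82, -0.057], TCP at [0.234, 0.552, 0.234] pointing down, gripper open.
Joint ranges: [-2.87, 2.87], [-0.86, 2.18], [0.17, 2.46], [-1.51, 4.65], [0.06, 2.69], [-2.65, 2.65]. Speed limits (rad/s): [2.57, 2.57, 3.01, 3.14, 3.14, 3.14].

INTERFACE

Orientations are given as [roll, pitch, yaw] about the fixed x, y, z axes, in that order (R = Rz(yaw) Ry(pitch) Rx(roll)).
In Python, from workcell import get_state, viewer, order gives the robot as it stands.
- The arm moves only by the tool carry_out, never from a script. Its arguments are lists of equal length, an entry for each row: "translation": the shift along the tool's x, y, z in cm, a list of three; "roll": the turn about the tool's z in rad; "fingers": the opening in per cent of the stroke, from 0 (shut) to 100 (fully open). A call has 1 to 12 rows; each row is the pose to reach, as a shift and turn from the pose commanded when the call began, along the tool's axes at that moment; what a row does not reach only later rows make up. A row lasts 1/8 s, in which the tool goes at most 62.5 mm and 10.7 degrees, less where a joint would pass 70% of its speed; a pose out of reach is approached as far as the arm can. A call with a gripper value outside its range is refused whole. The fingers move at their own pace and stop on an object; "force" is the grip in N (left out, the last holds). Time passes only in rows, so rows that repeat a pose let the fingers close. It gives the time, the measured TCP pose, the force, the opening and the grip force at its end, in the units of the state.
- get_state(): the state, without advancing time (a new reading comes with each control period).
- viewer.capture(name): name is "side" or "top" or "wrist"; returns the picture (384x512x3 uint8, red, green, blue); there is no depth.
- viewer.camera_params(name): a dict with "camera_matrix" (3x3 intrinsics, pixels), "T" (4x4, takes a point from camera to world coordinates). Camera axes: x right, y up, looking along -z (the intrinsics and any distortion apply to the point x, -y, -z); pixel columns grow to the right and rows downward; lengths in m; the calibration is good to about 2 mm. A picture is of the moment at which its call begins: read the wrist's pose just before it. camera_params takes no time and is no camera call; for the wrist camera it gives the pose at the moment of the call.
- order.job_done(): hands the job in; it is judged then, once.
The state is a dict: "t": time; "qpos": joint angles; "qd": joint speeds; "effort": joint torques, N m; "eef_pos": TCP position; "tcp_rot": TCP orientation; "contact_force": force on the tool from outside, world axes, zero at the start; "torque": the same for the moment, N m; "gripper_width": finger opening in m; "grip_force": force on a finger pad.
Only numpy, scipy, OpenCV 4.12 (cv2) and the standard library are available. Lean on these libraries where they do the work, as an engineer would, in place of code of your own. Each camera call takes 0.05 s, during which the arm holds its last target. There are 200 camera calls.

## Working session

There is one attempt and no reset: what is moved stays moved. The work goes in short steps, Python scripts to look and compute and a tool call to move; the robot and the scene stay as the last step left them, time stands still between calls to the robot, and variables do not carry over. Pictures are saved under pics/ and viewed, at most 13 in all, crops included, and the job is handed in when it is done.

Besides the shell and the picture viewer there is one more tool, called after "Request:" as name([rows], argument=value, ...), one row to a line, values as JSON. carry_out: Moves the arm, as the interface text tells. Its arguments: {"type":"object","properties":{"translation":{"type":"array"},"roll":{"type":"array"},"fingers":{"type":"array"},"force":{"type":"number"}},"required":["translation","roll","fingers"]}

```bash
mkdir -p pics; ls
python3 - <<'E'
from workcell import get_state, viewer, order
import cv2,json,numpy as np
np.set_printoptions(precision=4,suppress=True)
s=get_state();print({k:np.round(v,4).tolist() for k,v in s.items()})
for n in ("side","top"):
    cv2.imwrite(f"pics/{n}0.png",viewer.capture(n)[:,:,::-1]); print(n,viewer.camera_params(n))
E
```

```text
pics
{'t': 0.0, 'qpos': [1.1133, 0.0918, 1.2319, -0.0, 1.8198, -0.0567], 'qd': [0.0002, 0.0011, -0.0014, -0.0003, 0.0008, -0.0012], 'effort': [-0.0006, -44.6475, -40.6428, 0.0697, 0.0296, -0.0002], 'eef_pos': [0.234, 0.5522, 0.2325], 'tcp_rot': [-3.1396, -0.0001, 2.7408], 'contact_force': [-0.3552, -0.1255, 0.9822], 'torque': [0.0282, 0.0253, 0.0045], 'grip_force': 0.0, 'gripper_width': 0.0875}
side {'camera_matrix': array([[377.3949,   0.    , 246.7102],
       [  0.    , 377.3949, 189.9714],
       [  0.    ,   0.    ,   1.    ]]), 'T': array([[ 0.8984,  0.2903, -0.3296,  0.186 ],
       [-0.4391,  0.5792, -0.6868, -0.6546],
       [-0.0085,  0.7617,  0.6478,  0.7935],
       [ 0.    ,  0.    ,  0.    ,  1.    ]])}
top {'camera_matrix': array([[399.3029,   0.    , 257.8629],
       [  0.    , 399.3029, 190.1197],
       [  0.    ,   0.    ,   1.    ]]), 'T': array([[-0.0448,  0.9772, -0.2078,  0.2857],
       [-0.999 , -0.0442,  0.0077,  0.0872],
       [-0.0016,  0.2079,  0.9782,  1.2287],
       [ 0.    ,  0.    ,  0.    ,  1.    ]])}
```

View pics/side0.png

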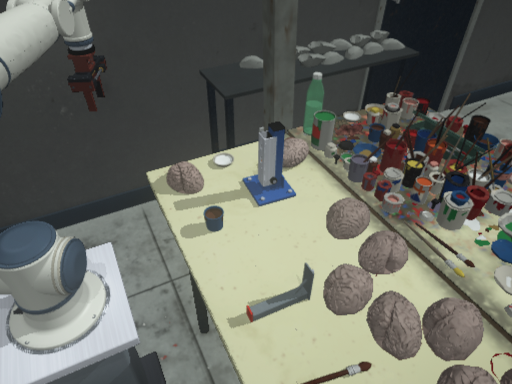

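View pics/top0.png

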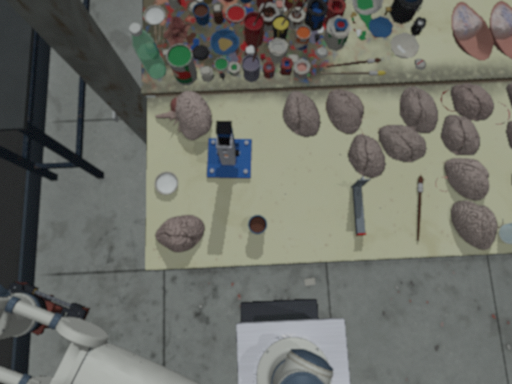

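The side view shows the bracket with its lip at about (249,313) and plate top at (308,268), and the upright with its strip at about (265,155). The top view shows the bracket from (360,235) to (361,182) and the upright base at about (230,158). I'll enlarge both for exact picks.

Run:
```python
import cv2,numpy as np
s=cv2.imread('pics/side0.png');t=cv2.imread('pics/top0.png')
def c(im,x,y): 
    o=cv2.resize(im[y:y+75,x:x+100],(400,300),interpolation=cv2.INTER_CUBIC)
    for i in range(0,100,20): cv2.putText(o,str(x+i),(i*4,8),0,.3,(0,0,255));cv2.line(o,(i*4,8),(i*4,14),(0,0,255))
    for i in range(0,75,15): cv2.putText(o,str(y+i),(0,i*4+4),0,.3,(0,0,255))
    return o
cv2.imwrite('pics/c0.png',np.vstack([np.hstack([c(s,235,257),c(s,225,118)]),np.hstack([c(t,310,172),c(t,180,115)])]))
```

```text
(no output)
```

View pics/c0.png

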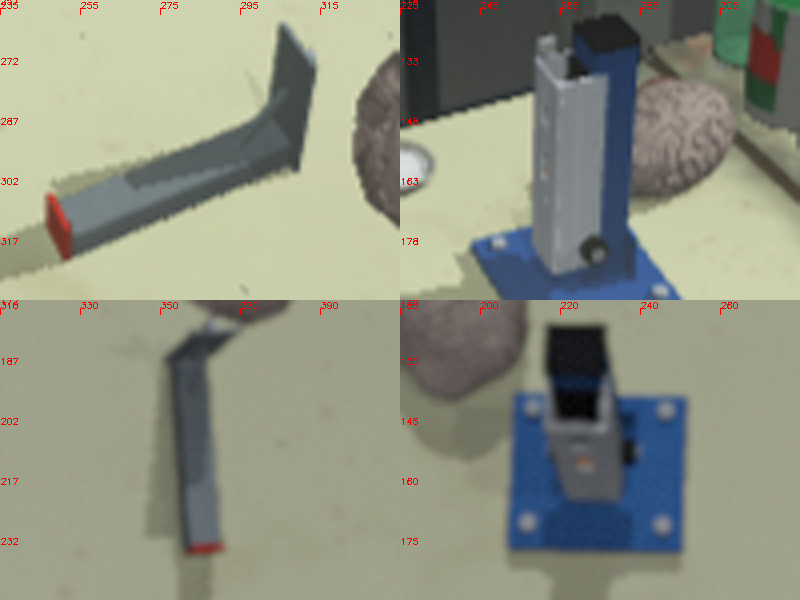

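The crops show the bracket's lip, arm edges and plate corners, the four base plate corners, and the orange catch in the lower slot at side (261,161) and top (226,155). I'll triangulate and ray-cast these.

```bash
cat > h.py <<'E'
import numpy as np
from workcell import get_state, viewer, order
np.set_printoptions(precision=4,suppress=True)
def ray(P,u,v):
    K=np.array(P['camera_matrix']);T=np.array(P['T'])
    d=np.linalg.solve(K,[u,v,1.]); return T[:3,3],T[:3,:3]@(d*[1,-1,-1])
def atz(P,u,v,z):
    o,d=ray(P,u,v); return o+d*(z-o[2])/d[2]
def tri(*m):
    A=np.zeros((3,3));b=np.zeros(3)
    for P,u,v in m:
        o,d=ray(P,u,v);d=d/np.linalg.norm(d);M=np.eye(3)-np.outer(d,d);A+=M;b+=M@o
    return np.linalg.solve(A,b)
def proj(P,X):
    K=np.array(P['camera_matrix']);T=np.array(P['T']);c=T[:3,:3].T@(np.array(X)-T[:3,3])*[1,-1,-1]
    return (K@c)[:2]/c[2]
E
python3 - <<'E'
from h import *
S=viewer.camera_params('side');T=viewer.camera_params('top')
sp=lambda a,b:(S,235+a/4,257+b/4); tp=lambda a,b:(T,310+a/4,172+(b-300)/4)
su=lambda a,b:(S,225+(a-400)/4,118+b/4); tu=lambda a,b:(T,180+(a-400)/4,115+(b-300)/4)
print('lip top left',tri(sp(47,195),tp(186,546)),'lip top right',tri(sp(66,218),tp(223,543)))
print('plate top',tri(sp(283,22),tp(209,322)),tri(sp(315,65),tp(240,331)))
for z,a,b in((.036,186,546),(.036,223,543),(.026,221,525),(.026,207,360),(.026,188,525),(.026,177,362)): print(z,atz(*tp(a,b),z))
print('base');B=[atz(*tu(a,b),.012) for a,b in((513,393),(686,398),(682,552),(510,550))]
for p in B: print(p)
print('strip foot',atz(*tu(592,498),.012),'foot L/R',atz(*tu(563,498),.012),atz(*tu(621,498),.012))
print('strip top L,R',tri(su(536,62),tu(550,428)))
print('catch',tri(su(545,172),tu(585,462)))
E
```

```text
lip top left [ 0.3946 -0.2124  0.0279] lip top right [ 0.3945 -0.2372  0.0398]
plate top [ 0.5432 -0.2218  0.1137] [ 0.5427 -0.2483  0.1034]
0.036 [ 0.3936 -0.2103  0.036 ]
0.036 [ 0.3946 -0.2381  0.036 ]
0.026 [ 0.4091 -0.2407  0.026 ]
0.026 [ 0.5365 -0.2428  0.026 ]
0.026 [ 0.4102 -0.2159  0.026 ]
0.026 [ 0.536  -0.2195  0.026 ]
base
[0.7211 0.2287 0.012 ]
[0.7106 0.0905 0.012 ]
[0.584  0.0989 0.012 ]
[0.5917 0.2335 0.012 ]
strip foot [0.6311 0.1681 0.012 ] foot L/R [0.6321 0.1909 0.012 ] [0.63   0.1452 0.012 ]
strip top L,R [0.6276 0.1816 0.2051]
catch [0.6291 0.1653 0.1167]
```

Request:
carry_out([
  [-6,-7,0],
  [-10,-12,0],
  [-15,-18,0],
  [-20,-24,0],
  [-25,-30,0],
  [-30,-36,0],
  [-35,-42,0],
  [-40,-48,0],
  [-45,-54,0],
  [-48.5,-59,0],
  [-50,-62.5,0],
  [-50,-62.5,0],
], roll=[-0.1,-0.2,-0.3,-0.35,-0.35,-0.35,-0.35,-0.35,-0.35,-0.35,-0.35,-0.35], fingers=[100,100,100,100,100,100,100,100,100,100,100,100])

```text
t: 1.6
eef_pos: [0.4398, -0.1705, 0.2333]
tcp_rot: [3.141, 0.0, 3.09]
contact_force: [0.6, 0.2, -0.8]
gripper_width: 0.0879
grip_force: 0.0
```

Request:
carry_out([
  [0,0,0],
  [0,0,0],
], roll=[0,0], fingers=[100,100])

```text
t: 1.85
eef_pos: [0.4397, -0.1682, 0.2332]
tcp_rot: [3.141, -0.001, 3.09]
contact_force: [-1.1, 0.2, -0.5]
gripper_width: 0.0878
grip_force: 0.0
```

Run:
```python
from h import *
import cv2
s=get_state();P=viewer.camera_params('wrist');cv2.imwrite('pics/w1.png',viewer.capture('wrist')[:,:,::-1])
print(s['t'],s['eef_pos'],s['tcp_rot'],s['qpos'],s['contact_force']);print(P)
for X in([.464,-.2295,.026],[.394,-.225,.036],[.549,-.233,.104]):print(proj(P,X))
```

```text
1.85 [ 0.4397 -0.1682  0.2332] [ 3.1406 -0.0011  3.0901] [-0.4379 -0.2559  1.5598  0.0005  1.839  -1.9571] [-1.0781  0.1517 -0.4749]
{'camera_matrix': array([[341.3375,   0.    , 251.8281],
       [  0.    , 341.3375, 182.4887],
       [  0.    ,   0.    ,   1.    ]]), 'T': array([[ 0.0505, -0.9637, -0.2623,  0.3675],
       [ 0.9987,  0.049 ,  0.0123, -0.1642],
       [ 0.001 , -0.2626,  0.9649,  0.3846],
       [ 0.    ,  0.    ,  0.    ,  1.    ]])}
[196.1275 184.3889]
[192.5454 120.0015]
[187.8246 294.3915]
```

View pics/w1.png

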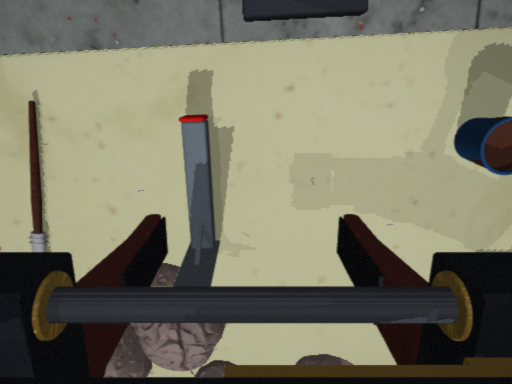

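The wrist view shows the bracket with its red lip at (180–208, 118) and the arm running down to about (203,245). The hidden plate lies below that. I'll extract the arm edges numerically.

Run:
```python
from h import *
import cv2
P=viewer.camera_params('wrist');im=cv2.imread('pics/w1.png').astype(int);b,g,r=im[...,0],im[...,1],im[...,2]
red=(r-b>90)&(r-g>90);red[:,:170]=0;red[:,225:]=0;red[:100]=0;red[135:]=0
ys,xs=np.nonzero(red);print('red',xs.min(),xs.max(),ys.min(),ys.max())
top=ys.min()
print(atz(P,xs.min(),117,.036),atz(P,xs.max()+1,117,.036))
M=[]
for v in range(126,236,6):
    m=np.nonzero((b[v,170:230]-r[v,170:230]>5))[0]+170
    L,R=m.min(),m.max()+1
    print(v,L,R,atz(P,L,v,.026)[:2],atz(P,R,v,.026)[:2])
```

```text
red 179 203 117 121
[ 0.3907 -0.2379  0.036 ] [ 0.392  -0.2128  0.036 ]
126 182 207 [ 0.4008 -0.2379] [ 0.402  -0.2119]
132 183 208 [ 0.407  -0.2375] [ 0.4083 -0.2113]
138 183 208 [ 0.4133 -0.2381] [ 0.4146 -0.2119]
144 184 208 [ 0.4197 -0.2377] [ 0.4209 -0.2124]
150 184 209 [ 0.426  -0.2384] [ 0.4274 -0.2119]
156 185 209 [ 0.4325 -0.238 ] [ 0.4338 -0.2124]
162 185 210 [ 0.439  -0.2386] [ 0.4404 -0.2119]
168 186 210 [ 0.4457 -0.2382] [ 0.4469 -0.2124]
174 186 210 [ 0.4523 -0.2389] [ 0.4536 -0.2129]
180 187 210 [ 0.459  -0.2385] [ 0.4603 -0.2135]
186 187 211 [ 0.4658 -0.2391] [ 0.4671 -0.2129]
192 188 212 [ 0.4727 -0.2387] [ 0.474  -0.2124]
198 188 211 [ 0.4796 -0.2394] [ 0.4808 -0.2141]
204 189 212 [ 0.4866 -0.239 ] [ 0.4878 -0.2135]
210 189 213 [ 0.4936 -0.2397] [ 0.4949 -0.213 ]
216 190 213 [ 0.5008 -0.2392] [ 0.502  -0.2135]
222 190 213 [ 0.5079 -0.2399] [ 0.5092 -0.2141]
228 191 214 [ 0.5152 -0.2395] [ 0.5165 -0.2135]
234 191 214 [ 0.5225 -0.2402] [ 0.5238 -0.2141]
```

Request:
carry_out([
  [-2.5,-5.7,0],
  [-2.5,-5.7,4],
  [-2.5,-5.7,9],
  [-2.5,-5.7,13],
  [-2.5,-5.7,15],
  [-2.5,-5.7,15],
], roll=[-0.035,-0.035,-0.035,-0.035,-0.035,-0.035], fingers=[100,100,100,100,100,100])

```text
t: 2.65
eef_pos: [0.4617, -0.2253, 0.083]
tcp_rot: [3.141, -0.002, 3.127]
contact_force: [-0.1, 0.6, -0.5]
gripper_width: 0.088
grip_force: 0.0
```

Run:
```python
from h import *
import cv2
s=get_state();P=viewer.camera_params('wrist');im=viewer.capture('wrist')[:,:,::-1];cv2.imwrite('pics/w2.png',im)
print(s['eef_pos'],s['tcp_rot'])
im=im.astype(int);b,g,r=im[...,0],im[...,1],im[...,2]
red=(r-b>90)&(r-g>90);ys,xs=np.nonzero(red);print('red',xs.min(),xs.max(),ys.min(),ys.max())
for v in range(ys.max()+6,ys.max()+70,8):
    m=np.nonzero((b[v,170:330]-r[v,170:330]>5))[0]+170
    print(v,m.min(),m.max()+1,atz(P,m.min(),v,.026)[:2],atz(P,m.max()+1,v,.026)[:2])
print(atz(P,xs.mean(),ys.min(),.036))
```

```text
[ 0.4617 -0.2253  0.083 ] [ 3.1407 -0.0016  3.1274]
red 224 268 93 100
106 226 268 [ 0.3986 -0.2393] [ 0.399  -0.2143]
114 226 268 [ 0.4033 -0.2395] [ 0.4036 -0.2143]
122 226 267 [ 0.4081 -0.2396] [ 0.4084 -0.2149]
130 226 267 [ 0.4129 -0.2398] [ 0.4132 -0.2149]
138 227 267 [ 0.4177 -0.2393] [ 0.4181 -0.2149]
146 227 267 [ 0.4226 -0.2395] [ 0.423  -0.2149]
154 227 267 [ 0.4276 -0.2396] [ 0.428  -0.2149]
162 227 267 [ 0.4327 -0.2398] [ 0.433  -0.2149]
[ 0.3912 -0.227   0.036 ]
```

Request:
carry_out([
  [0,-0.2,4],
  [0,-0.2,6],
  [0,-0.2,6.8],
  [0,-0.2,6.9],
  [0,-0.2,6.9],
  [0,-0.2,6.9],
  [0,-0.2,6.9],
  [0,-0.2,6.9],
  [0,-0.2,6.9],
  [0,-0.2,6.9],
], roll=[0,0,0,0,0,0,0,0,0,0], fingers=[100,100,100,100,0,0,0,0,0,0], force=50)

```text
t: 3.95
eef_pos: [0.4619, -0.2286, 0.0146]
tcp_rot: [3.142, -0.0, 3.126]
contact_force: [0.4, -0.2, -0.3]
gripper_width: 0.0311
grip_force: 0.0
```

Request:
carry_out([
  [0,0,0],
  [0,0,0],
  [0,0,0],
], roll=[0,0,0], fingers=[0,0,0])

```text
t: 4.32
eef_pos: [0.462, -0.2286, 0.0146]
tcp_rot: [-3.142, -0.0, 3.126]
contact_force: [-0.1, -0.5, -1.2]
gripper_width: 0.0259
grip_force: 50.0
```

Request:
carry_out([
  [0,0,-2],
  [0,0,-6],
  [0,0,-11],
  [0,0,-15.5],
  [0,5,-15.5],
  [0,11,-15.5],
  [-0.4,17,-15.5],
  [-0.8,23,-15.5],
  [-1.2,29,-15.5],
  [-1.2,34,-15.5],
  [-1.2,38,-15.5],
  [-1.2,39.5,-15.5],
], roll=[0,0,0,0,0,0,0.04,0.04,0.04,0.04,0.04,0.04], fingers=[0,0,0,0,0,0,0,0,0,0,0,0])

```text
t: 5.82
eef_pos: [0.4795, 0.1681, 0.1688]
tcp_rot: [-3.141, -0.002, 3.088]
contact_force: [0.4, 0.3, -2.8]
gripper_width: 0.0255
grip_force: 50.0
```

Request:
carry_out([
  [0,0,0],
  [0,0,0],
  [0,0,0],
], roll=[0,0,0], fingers=[0,0,0])

```text
t: 6.2
eef_pos: [0.4804, 0.165, 0.1697]
tcp_rot: [-3.141, 0.0, 3.084]
contact_force: [-0.2, -0.4, -2.3]
gripper_width: 0.0261
grip_force: 50.0
```

Run:
```python
from h import *
import cv2
s=get_state();print(s['t'],s['eef_pos'],s['tcp_rot'],s['contact_force'],s['gripper_width'])
a=viewer.capture('side')[:,:,::-1];t=viewer.capture('top')[:,:,::-1]
cv2.imwrite('pics/side1.png',a);cv2.imwrite('pics/top1.png',t)
def c(im,x,y,w,h,k):
    o=cv2.resize(im[y:y+h,x:x+w],None,fx=k,fy=k,interpolation=cv2.INTER_CUBIC)
    for i in range(0,w,10): cv2.putText(o,str(x+i),(i*k,8),0,.3,(0,0,255));cv2.line(o,(i*k,8),(i*k,14),(0,0,255))
    for i in range(0,h,10): cv2.putText(o,str(y+i),(0,i*k+4),0,.3,(0,0,255))
    return o
cv2.imwrite('pics/c1.png',np.hstack([c(a,220,110,66,100,6),c(t,195,105,66,100,6)]))
```

```text
6.2 [0.4804 0.165  0.1697] [-3.1413  0.0001  3.084 ] [-0.2209 -0.4411 -2.2859] 0.026081710062932344
```

View pics/c1.png

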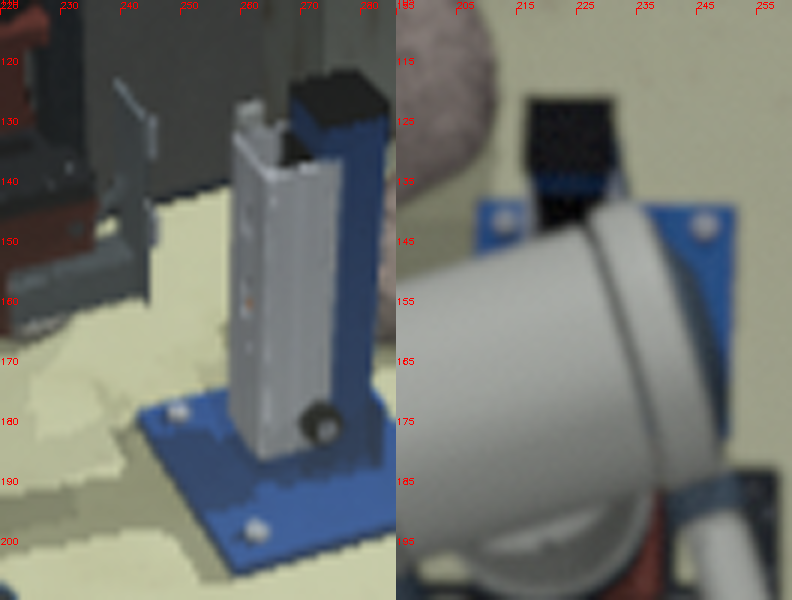

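The side crop shows the held bracket's plate (right edge from about (245,131) to (244.5,160)). The strip's front face has corners at about (258.7,132), (264.5,139.5), (264.2,186.5) and (258.3,180), and the orange catch is at (261.3,159.8). The arm hides the strip in the top view, so I'll use the first top picture for that.

Run:
```python
from h import *
import cv2
from scipy.optimize import least_squares
S=viewer.camera_params('side');T=viewer.camera_params('top')
print('side: R foot',atz(S,264.2,186.5,.012),'R top',atz(S,264.5,139.6,.210),'L top',atz(S,258.7,132,.210),'L foot',atz(S,258.3,180,.012))
# base blue in both
for n,P in(('side',S),('top',T)):
    im=cv2.imread(f'pics/{n}0.png');h=cv2.cvtColor(im,cv2.COLOR_BGR2HSV)
    m=cv2.inRange(h,(100,120,40),(130,255,255));m[:,:180]=0;m[:,300:]=0;m[215:]=0;m[:110]=0
    c=max(cv2.findContours(m,0,1)[0],key=cv2.contourArea)
    print(n,cv2.approxPolyDP(c,3,True)[:,0].tolist())
# model: x,y,yaw, bx (base centre offset), strip top height
obs=[(S,(264.2,186.5),(0,-.021,.012)),(S,(258.3,180),(0,.021,.012)),(S,(264.5,139.6),(0,-.021,'h')),(S,(258.7,132),(0,.021,'h')),
(T,(220.75,164.5),(0,.021,.012)),(T,(235.25,164.5),(0,-.021,.012)),(T,(217.5,147.5),(0,.021,'h')),(T,(232.5,147.5),(0,-.021,'h'))]
tb=[((513,393),(1,1)),((686,398),(1,-1)),((682,552),(-1,-1)),((510,550),(-1,1))]
obs+=[(T,(180+(a-400)/4,115+(b-300)/4),(i*.065,j*.07,.012,'b')) for (a,b),(i,j) in tb]
obs+=[(S,(243,178.7),(-.065,.07,.012,'b')),(S,(258.8,205),(-.065,-.07,.012,'b'))]
def f(p):
    x,y,w,bx,h=p;r=[]
    for P,uv,q in obs:
        a=q[0]+(bx if len(q)==4 else 0);z=h if q[2]=='h' else q[2]
        X=[x+a*np.cos(w)-q[1]*np.sin(w),y+a*np.sin(w)+q[1]*np.cos(w),z]
        r+=list(proj(P,X)-uv)
    return np.array(r)
s=least_squares(f,[.63,.166,-.05,.02,.21],loss='soft_l1');print(s.x);print(f(s.x).reshape(-1,2))
print('catch ray side at x plane:');o,d=ray(S,261.3,159.8);print(o+d*(s.x[0]+.006-o[0])/d[0])
o,d=ray(T,226.2,155.4);print(o+d*(s.x[0]+.006-o[0])/d[0])
# bracket plate expected in side
st=get_state();g=st['eef_pos'];print('plate R top/bottom proj',[proj(S,[g[0]+dx,g[1]-.018-.085*.055,g[2]-.0146+z]) for dx,z in((.085,.104),(.085,0))])
```

```text
side: R foot [0.6417 0.1642 0.012 ] R top [0.6245 0.1391 0.21  ] L top [0.6285 0.1824 0.21  ] L foot [0.6401 0.2024 0.012 ]
side [[244, 179], [259, 204], [295, 194], [287, 192], [290, 187], [284, 180], [282, 188], [262, 190], [257, 175], [250, 181]]
top [[209, 139], [208, 176], [249, 176], [250, 140], [247, 145], [244, 140], [234, 140], [240, 153], [233, 166], [224, 166]]
[ 0.6291  0.1644 -0.0557  0.0241  0.2055]
[[-0.7415  4.9774]
 [-0.2506  3.7783]
 [ 0.3342  0.3005]
 [ 0.0743  0.7086]
 [ 1.7804  0.477 ]
 [ 0.5764  0.6108]
 [-1.3254 -1.9485]
 [-0.6822 -1.794 ]
 [-0.1889 -0.265 ]
 [ 0.2397 -1.0869]
 [ 0.6568 -0.1543]
 [-0.9638 -0.1087]
 [-2.2399 -0.416 ]
 [-0.7619 -0.4897]]
catch ray side at x plane:
[0.6351 0.1754 0.1129]
[0.6351 0.1669 0.0967]
plate R top/bottom proj [array([244.9688, 128.9125]), array([245.384 , 160.2266])]
```

Run:
```python
from h import *
from scipy.optimize import least_squares
S=viewer.camera_params('side');T=viewer.camera_params('top')
obs=[(S,(264.2,186.5),(0,-.021,'f')),(S,(258.3,180),(0,.021,'f')),(S,(264.5,139.6),(0,-.021,'h')),(S,(258.7,132),(0,.021,'h')),
(T,(220.75,164.5),(0,.021,'f')),(T,(235.25,164.5),(0,-.021,'f')),(T,(217.5,147.5),(0,.021,'h')),(T,(232.5,147.5),(0,-.021,'h'))]
tb=[((513,393),(1,1)),((686,398),(1,-1)),((682,552),(-1,-1)),((510,550),(-1,1))]
obs+=[(T,(180+(a-400)/4,115+(b-300)/4),(i*.065,j*.07,.012,'b')) for (a,b),(i,j) in tb]
obs+=[(S,(243.5,179),(-.065,.07,.012,'b')),(S,(259.2,204.8),(-.065,-.07,.012,'b'))]
def f(p):
    x,y,w,bx,h,ft=p;r=[]
    for P,uv,q in obs:
        a=q[0]+(bx if len(q)==4 else 0);z={'h':h,'f':ft}.get(q[2],q[2])
        X=[x+a*np.cos(w)-q[1]*np.sin(w),y+a*np.sin(w)+q[1]*np.cos(w),z]
        r+=list(proj(P,X)-uv)
    return np.array(r)
s=least_squares(f,[.63,.166,-.05,.02,.21,.02],loss='soft_l1');print(s.x);print(f(s.x).reshape(-1,2))
x=s.x
for P,u,v in((S,261.3,159.8),(T,226.2,155.4)):
    o,d=ray(P,u,v)
    for k in(0.,.004,.01):print('catch',k,o+d*(x[0]+k-o[0])/d[0])
```

```text
[ 0.6262  0.1631 -0.0499  0.0272  0.2075  0.0321]
[[-1.1966  0.618 ]
 [-0.8306 -0.5501]
 [-0.2944  0.1735]
 [-0.6315  0.5828]
 [ 1.6597 -0.3462]
 [ 0.6749 -0.2868]
 [-0.884  -1.1267]
 [-0.201  -1.0595]
 [ 0.1043 -0.2067]
 [ 0.5373 -1.2721]
 [ 1.2038 -0.3458]
 [-0.4215 -0.0459]
 [-2.5971 -0.4069]
 [-0.743   0.0017]]
catch 0.0 [0.6262 0.1589 0.1264]
catch 0.004 [0.6302 0.1663 0.1203]
catch 0.01 [0.6362 0.1774 0.1112]
catch 0.0 [0.6262 0.1649 0.1256]
catch 0.004 [0.6302 0.1658 0.1126]
catch 0.01 [0.6362 0.1672 0.0932]
```

Run:
```python
from h import *
import cv2
S=viewer.camera_params('side');T=viewer.camera_params('top')
im=cv2.imread('pics/side1.png')
for v in range(138,174):print(v,[tuple(im[v,c].tolist()) for c in(259,260,261,262,263)])
for z in(.1,.11,.12,.13,.14,.15,.16,.17):print(z,proj(S,[.6262,.164,z]),proj(T,[.6262,.164,z]))
t=cv2.imread('pics/top0.png');print('top')
for v in range(146,168):print(v,[tuple(t[v,c].tolist()) for c in(224,225,226,227,228)])
```

```text
138 [(99, 95, 92), (106, 103, 98), (107, 103, 99), (113, 109, 106), (148, 143, 138)]
139 [(99, 96, 93), (107, 104, 100), (108, 106, 102), (105, 102, 99), (119, 114, 111)]
140 [(99, 96, 93), (107, 104, 100), (109, 106, 102), (106, 103, 99), (104, 101, 98)]
141 [(103, 101, 98), (110, 107, 102), (111, 107, 103), (106, 103, 99), (105, 102, 98)]
142 [(108, 107, 103), (111, 107, 103), (112, 109, 105), (106, 103, 99), (105, 102, 98)]
143 [(108, 107, 103), (112, 108, 104), (113, 109, 106), (106, 103, 100), (104, 101, 97)]
144 [(108, 107, 103), (113, 109, 106), (103, 100, 96), (103, 101, 97), (104, 100, 96)]
145 [(108, 107, 103), (117, 113, 109), (101, 98, 95), (103, 100, 96), (104, 100, 97)]
146 [(109, 108, 104), (120, 117, 112), (108, 105, 101), (105, 102, 98), (104, 100, 97)]
147 [(109, 108, 105), (127, 123, 119), (119, 115, 111), (106, 103, 100), (104, 101, 97)]
148 [(109, 108, 105), (126, 122, 118), (128, 124, 119), (110, 106, 103), (105, 102, 98)]
149 [(109, 108, 105), (114, 110, 106), (122, 118, 114), (110, 107, 103), (104, 101, 97)]
150 [(108, 106, 102), (109, 105, 100), (114, 110, 10
[... 3468 characters left out ...]
8, 94, 91), (94, 89, 87)]
159 [(89, 85, 82), (90, 85, 83), (89, 85, 84), (90, 86, 83), (89, 85, 82)]
160 [(91, 88, 86), (89, 85, 82), (89, 85, 82), (91, 86, 84), (90, 85, 84)]
161 [(92, 89, 87), (89, 85, 83), (91, 87, 84), (90, 85, 83), (91, 88, 85)]
162 [(92, 88, 86), (92, 87, 86), (92, 88, 87), (90, 86, 83), (90, 85, 84)]
163 [(93, 87, 85), (92, 87, 84), (91, 87, 83), (90, 85, 82), (89, 84, 81)]
164 [(91, 78, 72), (91, 78, 72), (91, 77, 71), (90, 76, 70), (90, 78, 71)]
165 [(90, 64, 49), (92, 65, 50), (93, 65, 49), (92, 64, 49), (89, 64, 50)]
166 [(95, 59, 34), (93, 55, 31), (93, 54, 29), (96, 58, 33), (95, 58, 32)]
167 [(99, 59, 32), (98, 58, 30), (99, 59, 31), (99, 60, 30), (99, 59, 29)]
```

Request:
carry_out([
  [0,0.3,2],
  [0,0.6,4.5],
  [0,0.66,6.2],
  [-1,0.66,6.25],
  [-2.5,0.66,6.25],
  [-3.5,0.66,6.25],
  [-3.9,0.66,6.25],
  [-3.9,0.66,6.25],
  [-3.9,0.66,6.25],
], roll=[-0.008,-0.008,-0.008,-0.008,-0.008,-0.008,-0.008,-0.008,-0.008], fingers=[0,0,0,0,0,0,0,0,0])

```text
t: 7.42
eef_pos: [0.5193, 0.1707, 0.1072]
tcp_rot: [3.142, -0.0, 3.094]
contact_force: [-0.5, 0.4, -2.5]
gripper_width: 0.0256
grip_force: 50.0
```

Run:
```python
from h import *
import cv2
s=get_state();print(s['t'],s['eef_pos'],s['tcp_rot'],s['contact_force'])
a=viewer.capture('side')[:,:,::-1];cv2.imwrite('pics/side2.png',a)
cv2.imwrite('pics/c2.png',cv2.resize(a[115:190,220:290],None,fx=8,fy=8,interpolation=cv2.INTER_CUBIC))
```

```text
7.425 [0.5193 0.1707 0.1072] [ 3.1416 -0.0001  3.0939] [-0.4811  0.4106 -2.4564]
```

View pics/c2.png

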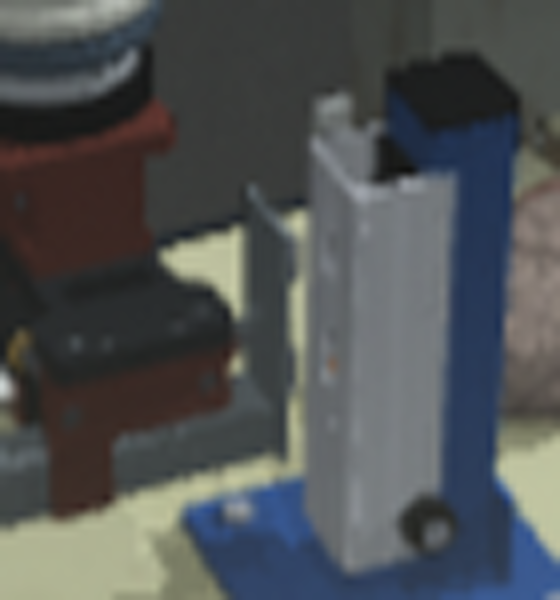

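Request:
carry_out([
  [-0.5,-0.13,0],
  [-0.9,-0.13,0],
  [-1.05,-0.13,0],
  [-1.15,-0.13,0],
  [-1.25,-0.13,0],
  [-1.35,-0.13,0],
  [-1.45,-0.13,0],
], roll=[0,0,0,0,0,0,0], fingers=[0,0,0,0,0,0,0])

```text
t: 8.35
eef_pos: [0.534, 0.1687, 0.1072]
tcp_rot: [3.142, 0.0, 3.094]
contact_force: [-0.6, 0.1, -2.6]
gripper_width: 0.0257
grip_force: 50.0
```

Request:
carry_out([
  [-0.1,0,0],
  [-0.2,0,0],
  [-0.3,0,0],
  [-0.4,0,0],
  [-0.4,0,0],
], roll=[0,0,0,0,0], fingers=[0,0,0,0,0])

```text
t: 8.98
eef_pos: [0.538, 0.1684, 0.1071]
tcp_rot: [-3.142, -0.0, 3.094]
contact_force: [0.4, 0.1, -2.5]
gripper_width: 0.0258
grip_force: 50.0
```

Request:
carry_out([
  [-0.1,0,0],
  [-0.2,0,0],
  [-0.3,0,0],
  [-0.3,0,0],
], roll=[0,0,0,0], fingers=[0,0,0,0])

```text
t: 9.48
eef_pos: [0.541, 0.1683, 0.1071]
tcp_rot: [-3.142, -0.0, 3.094]
contact_force: [0.3, -0.1, -2.8]
gripper_width: 0.0255
grip_force: 50.0
```

Request:
carry_out([
  [-0.1,0,0],
  [-0.2,0,0],
  [-0.2,0,0],
], roll=[0,0,0], fingers=[0,0,0])

```text
t: 9.85
eef_pos: [0.5419, 0.1684, 0.107]
tcp_rot: [-3.141, -0.003, 3.094]
contact_force: [-5.5, 1.0, -0.6]
gripper_width: 0.0257
grip_force: 50.0
```

Run:
```python
from h import *
import cv2
a=viewer.capture('side')[:,:,::-1]
cv2.imwrite('pics/c3.png',cv2.resize(a[115:190,220:290],None,fx=8,fy=8,interpolation=cv2.INTER_CUBIC))
```

```text
(no output)
```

View pics/c3.png

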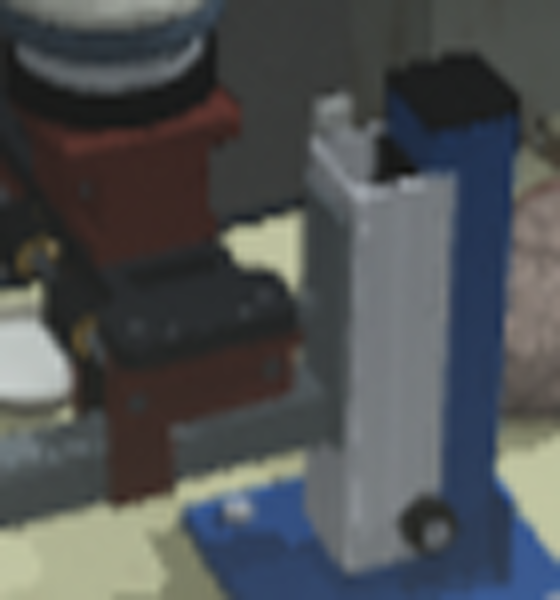

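The view shows the back plate lying against the strip's face with no gap, and contact came at the flush distance, so both tabs are in. Next I push down in small steps.

Request:
carry_out([
  [0.05,0,0.1],
  [0.05,0,0.2],
  [0.05,0,0.3],
  [0.05,0,0.4],
  [0.05,0,0.5],
  [0.05,0,0.5],
], roll=[0,0,0,0,0,0], fingers=[0,0,0,0,0,0])

```text
t: 10.65
eef_pos: [0.5419, 0.1684, 0.1036]
tcp_rot: [3.141, -0.0, 3.094]
contact_force: [-8.9, -0.6, 5.7]
gripper_width: 0.0255
grip_force: 50.0
```

Request:
carry_out([
  [0.08,0,0],
  [0.08,0,0.1],
  [0.08,0,0.2],
  [0.08,0,0.2],
], roll=[0,0,0,0], fingers=[0,0,0,0])

```text
t: 11.15
eef_pos: [0.5419, 0.1685, 0.1025]
tcp_rot: [3.141, 0.002, 3.094]
contact_force: [-7.3, 0.2, 7.8]
gripper_width: 0.0257
grip_force: 50.0
```

Request:
carry_out([
  [0.05,0,0.1],
  [0.05,0,0.2],
  [0.05,0,0.3],
  [0.05,0,0.3],
], roll=[0,0,0,0], fingers=[0,0,0,0])

```text
t: 11.65
eef_pos: [0.542, 0.1688, 0.1016]
tcp_rot: [3.14, 0.004, 3.094]
contact_force: [-10.7, 0.1, 15.6]
gripper_width: 0.026
grip_force: 50.0
```

Run:
```python
from h import *
import cv2
s=get_state();print(s['eef_pos'],s['tcp_rot'],s['contact_force'],s['torque'])
a=viewer.capture('side')[:,:,::-1];cv2.imwrite('pics/side4.png',a)
o=cv2.resize(cv2.imread('pics/c3.png'),(560,600))[160:560,:390]
n=cv2.resize(a[115:190,220:290],None,fx=8,fy=8,interpolation=cv2.INTER_CUBIC)[160:560,:390]
cv2.imwrite('pics/c4.png',np.hstack([o,n]))
```

```text
[0.542  0.1688 0.1016] [3.1399 0.0045 3.0936] [-10.7167   0.1432  15.6169] [-0.1981  1.1318 -0.3053]
```

View pics/c4.png

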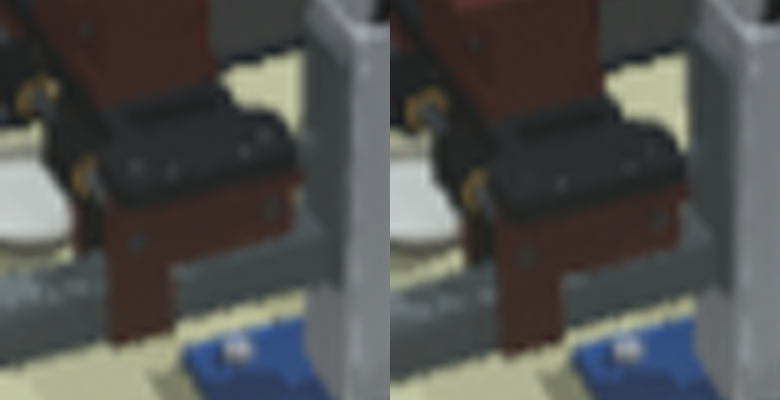

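Request:
carry_out([
  [0.1,0,0],
  [0.2,0,0],
  [0.2,0,0],
], roll=[0,0,0], fingers=[0,0,0])

```text
t: 12.08
eef_pos: [0.5419, 0.1687, 0.1016]
tcp_rot: [3.14, 0.009, 3.093]
contact_force: [-1.3, -1.0, 11.9]
gripper_width: 0.026
grip_force: 50.0
```

Request:
carry_out([
  [0,0,0.1],
  [0,0,0.2],
  [0,0,0.2],
], roll=[0,0,0], fingers=[0,0,0])

```text
t: 12.45
eef_pos: [0.5419, 0.1688, 0.1013]
tcp_rot: [3.139, 0.01, 3.093]
contact_force: [-5.9, -0.9, 18.5]
gripper_width: 0.0257
grip_force: 50.0
```

Request:
carry_out([
  [0,0.1,0],
  [0,0.2,0],
  [0,0,0],
  [0,-0.2,0],
  [0,-0.1,0],
  [0,0.2,0],
  [0,0,0],
  [0,-0.2,0],
  [0,0,0],
  [0,0,0],
], roll=[0,0,0,0,0,0,0,0,0,0], fingers=[0,0,0,0,0,0,0,0,0,0])

```text
t: 13.7
eef_pos: [0.5419, 0.1689, 0.1012]
tcp_rot: [3.139, 0.01, 3.093]
contact_force: [-4.2, -0.8, 18.2]
gripper_width: 0.026
grip_force: 50.0
```

Request:
carry_out([
  [0,0,-0.2],
  [0,0,-0.4],
  [0,0,-0.45],
  [0,0,-0.45],
], roll=[0,0,0,0], fingers=[0,0,0,0])

```text
t: 14.2
eef_pos: [0.5418, 0.1685, 0.1019]
tcp_rot: [3.14, 0.007, 3.093]
contact_force: [6.5, 0.5, 5.9]
gripper_width: 0.0258
grip_force: 50.0
```

Request:
carry_out([
  [-0.1,0,-0.1],
  [-0.15,0,-0.15],
  [-0.15,0,-0.15],
], roll=[0,0,0], fingers=[0,0,0])

```text
t: 14.58
eef_pos: [0.5418, 0.1685, 0.1021]
tcp_rot: [3.141, 0.003, 3.094]
contact_force: [4.3, 0.5, 5.3]
gripper_width: 0.0256
grip_force: 50.0
```

Request:
carry_out([
  [-0.1,0,-0.1],
  [-0.1,0,-0.1],
  [-0.1,0,-0.1],
  [-0.1,0,-0.1],
  [-0.1,0,-0.1],
  [-0.1,0,-0.1],
], roll=[0,0,0,0,0,0], fingers=[0,55,55,55,55,55])

```text
t: 15.32
eef_pos: [0.5415, 0.1682, 0.102]
tcp_rot: [-3.141, -0.0, 3.094]
contact_force: [-0.1, 1.0, -0.1]
gripper_width: 0.0486
grip_force: 0.0
```

Run:
```python
from h import *
import cv2
a=viewer.capture('side')[:,:,::-1];w=viewer.capture('wrist')[:,:,::-1]
n=cv2.resize(a[115:190,220:290],None,fx=5,fy=5,interpolation=cv2.INTER_CUBIC)
cv2.imwrite('pics/c5.png',np.hstack([n,cv2.resize(w,(450,375))]))
```

```text
(no output)
```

View pics/c5.png

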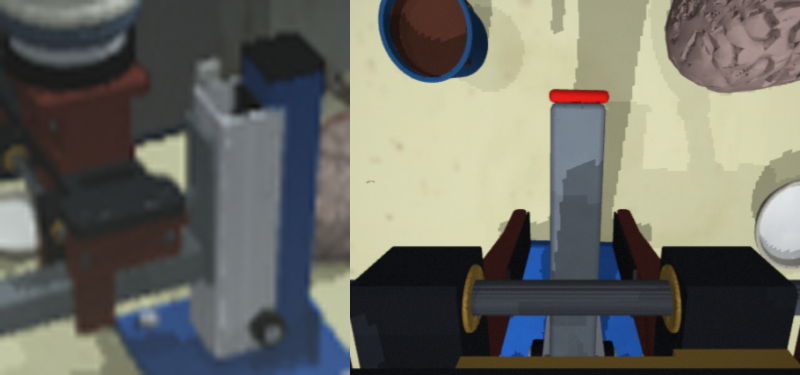

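The view shows the bracket hanging on its own by the hooks, arm level, with the fingers clear. Pushing 85 mm out from the strip wedges it, so I'll regrip about 33 mm nearer the plate to shorten the lever.

Request:
carry_out([
  [-0.8,0,0],
  [-1.6,0,0],
  [-2.4,0,0],
  [-3,0,0],
  [-3.3,0,0],
  [-3.3,0,0],
], roll=[0,0,0,0,0,0], fingers=[55,55,55,55,55,55])

```text
t: 16.18
eef_pos: [0.5747, 0.1667, 0.102]
tcp_rot: [-3.142, -0.0, 3.094]
contact_force: [-0.8, 0.4, -0.5]
gripper_width: 0.0481
grip_force: 0.0
```

Request:
carry_out([
  [0,0,0],
  [0,0,0],
  [0,0,0],
  [0,0,0],
  [0,0,0],
  [0,0,0.1],
  [0,0,0.2],
  [0,0,0.2],
], roll=[0,0,0,0,0,0,0,0], fingers=[0,0,0,0,0,0,0,0], force=60)

```text
t: 17.18
eef_pos: [0.5745, 0.1669, 0.102]
tcp_rot: [3.141, 0.001, 3.094]
contact_force: [-5.9, -0.2, 7.7]
gripper_width: 0.0258
grip_force: 60.0
```

Request:
carry_out([
  [0.05,0,0.1],
  [0.1,0,0.2],
  [0.1,0,0.2],
], roll=[0,0,0], fingers=[0,0,0])

```text
t: 17.55
eef_pos: [0.5745, 0.1669, 0.1018]
tcp_rot: [3.141, 0.004, 3.094]
contact_force: [-5.3, -0.3, 13.4]
gripper_width: 0.0258
grip_force: 60.0
```

Request:
carry_out([
  [0.05,0,0.1],
  [0.1,0,0.2],
  [0.1,0,0.2],
], roll=[0,0,0], fingers=[0,0,0])

```text
t: 17.92
eef_pos: [0.5745, 0.167, 0.1015]
tcp_rot: [3.14, 0.007, 3.093]
contact_force: [-4.8, -1.5, 17.6]
gripper_width: 0.0256
grip_force: 60.0
```

Request:
carry_out([
  [0,0,-0.3],
  [0,0,-0.55],
  [0,0,-0.55],
  [0.1,0,-0.55],
  [0.2,0,-0.55],
  [0.2,0,-0.55],
], roll=[0,0,0,0,0,0], fingers=[0,0,0,0,0,0])

```text
t: 18.68
eef_pos: [0.5738, 0.1666, 0.1023]
tcp_rot: [3.141, 0.008, 3.093]
contact_force: [13.9, 1.3, -0.4]
gripper_width: 0.0257
grip_force: 60.0
```

Request:
carry_out([
  [-0.2,0,0],
  [-0.2,0,0],
  [-0.2,0,0],
  [-0.2,0,0],
  [-0.2,0,0],
  [-0.2,0,0],
  [-0.2,0,-1],
  [-0.2,0,-4],
  [-0.2,0,-9],
  [-0.2,0,-13],
  [-0.2,0,-13],
  [-0.2,0,-13],
], roll=[0,0,0,0,0,0,0,0,0,0,0,0], fingers=[0,0,55,55,55,55,55,55,55,55,0,0])

```text
t: 20.18
eef_pos: [0.5725, 0.1668, 0.2313]
tcp_rot: [-3.142, -0.0, 3.094]
contact_force: [0.1, 0.8, -0.6]
gripper_width: 0.0319
grip_force: 0.0
```

Run:
```python
from h import *
import cv2
s=get_state();print(s['t'],s['eef_pos'],s['tcp_rot'],s['contact_force'],s['gripper_width'])
a=viewer.capture('side')[:,:,::-1];w=viewer.capture('wrist')[:,:,::-1]
cv2.imwrite('pics/side6.png',a);cv2.imwrite('pics/w6.png',w)
n=cv2.resize(a[115:190,210:285],None,fx=6,fy=6,interpolation=cv2.INTER_CUBIC)
cv2.imwrite('pics/c6.png',np.hstack([n,cv2.resize(w,(350,450))]))
T=viewer.camera_params('top');S=viewer.camera_params('side')
print('column cap',tri((S,220+390/8,115+90/8),(T,180+147/4,115+73/4)))
```

```text
20.175 [0.5725 0.1668 0.2313] [-3.1415 -0.0003  3.0938] [ 0.062   0.7933 -0.5679] 0.03189294731669371
column cap [0.66   0.1813 0.221 ]
```

View pics/c6.png

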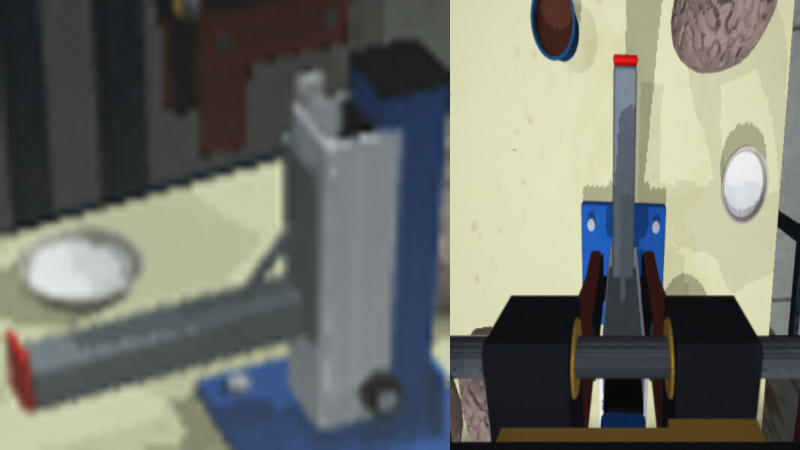

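The view shows the bracket hanging level by both hooks, with the plate against the strip and the gripper clear above. I'll press on the plate's top edge with the closed fingertips, where there is almost no lever. First I find the strip face by touch.

Request:
carry_out([
  [-0.8,0,0],
  [-1.8,0,0],
  [-2.6,0,0],
  [-2.75,0,0.8],
  [-2.75,0,1.8],
  [-2.75,0,2.4],
  [-2.75,0,2.4],
  [-3.2,0,2.4],
  [-3.6,0,2.4],
  [-3.8,0,2.4],
  [-3.9,0,2.4],
  [-4,0,2.4],
], roll=[0,0,0,0,0,0,0,0,0,0,0,0], fingers=[0,0,0,0,0,0,0,0,0,0,0,0])

```text
t: 21.78
eef_pos: [0.6126, 0.1649, 0.2076]
tcp_rot: [-3.142, -0.0, 3.094]
contact_force: [-0.5, -0.1, -0.6]
gripper_width: 0.0004
grip_force: 0.0
```

Request:
carry_out([
  [-0.1,0,0],
  [-0.2,0,0],
  [-0.3,0,0],
  [-0.3,0,0],
], roll=[0,0,0,0], fingers=[0,0,0,0])

```text
t: 22.28
eef_pos: [0.6147, 0.1648, 0.2077]
tcp_rot: [-3.141, -0.002, 3.094]
contact_force: [-4.7, -1.0, 0.8]
gripper_width: 0.0004
grip_force: 2.4
```

Request:
carry_out([
  [0.13,0,0],
  [0.13,0,0.2],
  [0.13,0,0.4],
  [0.13,0,0.5],
  [0.13,0,0.6],
  [0.13,0,0.7],
  [0.13,0,0.8],
  [0.13,0,0.8],
], roll=[0,0,0,0,0,0,0,0], fingers=[0,0,0,0,0,0,0,0])

```text
t: 23.28
eef_pos: [0.6146, 0.165, 0.2024]
tcp_rot: [3.14, 0.004, 3.094]
contact_force: [-3.0, -0.2, 8.6]
gripper_width: 0.0004
grip_force: 5.2
```

Request:
carry_out([
  [0.1,0,0.1],
  [0.1,0,0.15],
  [0.1,0,0.2],
  [0.1,0,0.2],
], roll=[0,0,0,0], fingers=[0,0,0,0])

```text
t: 23.78
eef_pos: [0.6145, 0.165, 0.2008]
tcp_rot: [3.14, 0.006, 3.094]
contact_force: [0.7, -0.1, 8.9]
gripper_width: 0.0004
grip_force: 4.8
```

It slides now at about 9 N, so I keep going.

Request:
carry_out([
  [0,0,0.1],
  [0,0,0.2],
  [0,0,0.3],
  [0,0,0.3],
], roll=[0,0,0,0], fingers=[0,0,0,0])

```text
t: 24.28
eef_pos: [0.6146, 0.165, 0.1983]
tcp_rot: [3.14, 0.007, 3.094]
contact_force: [-1.4, -0.6, 10.3]
gripper_width: 0.0005
grip_force: 5.8
```

Request:
carry_out([
  [0,0,0.1],
  [0,0,0.2],
  [0,0,0.2],
], roll=[0,0,0], fingers=[0,0,0])

```text
t: 24.65
eef_pos: [0.6146, 0.1651, 0.197]
tcp_rot: [3.14, 0.007, 3.094]
contact_force: [-2.0, 0.9, 13.0]
gripper_width: 0.0004
grip_force: 7.6
```

Request:
carry_out([
  [0.03,0,0.1],
  [0.05,0,0.15],
  [0.05,0,0.15],
], roll=[0,0,0], fingers=[0,0,0])

```text
t: 25.02
eef_pos: [0.6146, 0.1651, 0.1969]
tcp_rot: [3.139, 0.01, 3.094]
contact_force: [-1.4, -0.1, 16.4]
gripper_width: 0.0006
grip_force: 8.8
```

Request:
carry_out([
  [0.05,0,0.1],
  [0.05,0,0.1],
], roll=[0,0], fingers=[0,0])

```text
t: 25.28
eef_pos: [0.6145, 0.1651, 0.1968]
tcp_rot: [3.139, 0.012, 3.093]
contact_force: [-0.8, -0.5, 19.2]
gripper_width: 0.0009
grip_force: 10.0
```

Resistance has gone steep after about 11 mm of travel in all, so it is home. I lift away and look.

Request:
carry_out([
  [0.05,0,-0.4],
  [0.2,0,-0.8],
  [0.4,0,-2],
  [0.4,0,-6],
  [0.4,0,-10],
  [0.4,0,-10],
  [0.4,0,-10],
], roll=[0,0,0,0,0,0,0], fingers=[0,0,0,0,0,0,0])

```text
t: 26.15
eef_pos: [0.6081, 0.1651, 0.2892]
tcp_rot: [-3.141, -0.001, 3.094]
contact_force: [-0.5, -0.4, -1.1]
gripper_width: 0.0005
grip_force: 0.0
```

Run:
```python
from h import *
import cv2
s=get_state();print(s['t'],s['eef_pos'],s['contact_force'])
a=viewer.capture('side')[:,:,::-1];b=cv2.imread('pics/side6.png')
f=lambda i:cv2.resize(i[125:195,205:271],None,fx=6,fy=6,interpolation=cv2.INTER_CUBIC)
cv2.imwrite('pics/c7.png',np.hstack([f(b),f(a)]))
```

```text
26.15 [0.6081 0.1651 0.2892] [-0.4916 -0.3618 -1.0695]
```

View pics/c7.png

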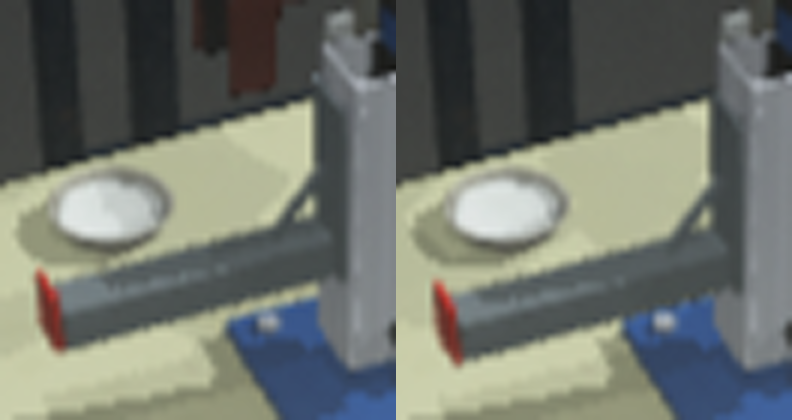

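The bracket now sits about 6 mm lower than before, level, flush with the strip and untouched, and the dish has not moved. I'm handing in.

```bash
python3 -c "
from workcell import order
print(order.job_done())"
```

```text
the job is handed in; nothing more can be done
None
```

I hung the bracket on the strip by both hooks, flush, level and let go, and handed the job in; I judged it fully home by feel, as resistance rose steeply at the end of the push and I had no catch reading, and the hand-in gave no verdict.

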